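# Close up the insulated lunch carrier: keyed tier onto tier

## Task

Put the lunch carrier together: take the lidded upper tier by its bar handle and set it on the open lower tier so that the notch in its skirt (below its ear) drops over the key on the lower tier's neck and it sits fully down, flush and level all round. Hold it until it is down on the lower tier rather than dropping it, then let go; leave the lower tier standing where it is and do not disturb the other things.

Things in the scene. Friction and masses are not known exactly. Their poses are not given: they have to be found in the camera images.
- upper_tier: upper tier of a round steel lunch carrier, lidded: 120 mm across (lid 123), 85 mm high with its black bar handle, lid top at 53 mm, about 0.4 kg, loose. Origin: centre of its underside, z up. Below, it is an open skirt 16 mm deep, 4 mm thick (inner radius 56 mm), interrupted by one notch, 26 mm wide and 16 mm high, on its own -x side
- upper_centre (a point): the upper tier's centre, half-way up: 42.5 mm above its underside; axes as the upper tier (notch and ear on -x). Above the back of the worktop hangs a wall unit: keep the arm in front of it (its front is at x = 0.59 m, its underside 0.45 m above the worktop)
- upper_handle (a point): centre of the bar of the upper tier's handle, 77 mm above its underside. The bar is 64 mm long along the tier's x axis (so it points at the ear), 14 mm wide along y, 16 mm high (69 to 85 mm up), on two posts 52 mm apart; the lid is 24 mm below this point. Axes as the upper tier
- upper_notch (a point): middle of the notch at the lower edge of the skirt, 59 mm from the axis on the tier's -x side, level with the underside. A steel ear (22 mm wide, 14 mm high, out to radius 70 mm, centred 29 mm up) stands out of the wall directly above the notch and shows from above where it is
- lower_tier: lower tier: open round steel vessel, 120 mm across, about 0.6 kg, loose on the worktop. Origin: centre of its underside, z up. At 50 mm its wall steps in to a flat shoulder (the upper tier's skirt rests there) and a neck 14 mm high, radius 52.5 mm, 49 mm at the rim. One round-topped key, 16 mm wide, 14 mm high, stands on the shoulder on its own -x side, out to radius 66 mm
- lower_shoulder (a point): centre of the lower tier at shoulder height, 50 mm above its underside; axes as the lower tier (key on -x). Seated, the upper tier's underside is level with this point and its x axis points the same way
- lower_key (a point): foot of the key at shoulder height, 59 mm from the axis on the lower tier's -x side; seated, upper_notch lies here
- teaspoon: steel teaspoon lying on the worktop, 130 x 27 x 11 mm, bystander; origin at its underside
- bean_tin: small food tin, 57 mm across, 72 mm high, bystander; origin at its underside
- table_mug: mug with handle, 90 x 122 x 105 mm, bystander; origin at its underside
- table_fork: steel fork, 193 x 26 x 15 mm, bystander; origin at its underside
There are look-alikes about, which are no part of the job. Leave any turquoise look-alike of the upper_tier alone.

How it is judged:
On the way, in this order (a step that is already met when the one before it is completed fails the run):
1. the upper tier is held in the gripper, clear above the height of the lower tier's shoulder (contact force between the fingers and upper_tier above 0.3 N and z of upper_notch in the frame of lower_shoulder above 0.018 m), for 0.1 s.
2. still held in the gripper, the upper tier is lowered over the lower one: within 10 mm of fully down and 15 mm of centred (contact force between the fingers and upper_tier above 0.3 N and z of upper_centre in the frame of lower_shoulder below 0.0525 m and horizontal distance between upper_centre and lower_shoulder below 0.015 m), for 0.05 s.
At the end, for the whole second after the job is handed in: The upper tier sits on the lower tier's shoulder: its notch over the key (within 10 mm horizontally), underside within 3 mm of the shoulder, centred within 7 mm, both tiers within 2 degrees of upright, the lower tier standing on the worktop, everything released and at rest (horizontal distance between upper_notch and lower_key below 0.01 m and z of upper_notch in the frame of lower_shoulder between -0.003 and 0.003 m and z of upper_centre in the frame of lower_shoulder below 0.0455 m and horizontal distance between upper_centre and lower_shoulder below 0.007 m and angle between each of upper_centre, lower_tier's own z axis and vertical below 0.035 rad and height (world z) of lower_tier below 0.005 m and linear speed of each of lower_tier, upper_tier below 0.02 m/s); the robot touches nothing.
It fails at once if the lower tier is shoved more than 40 mm from where it stood (distance of lower_tier from where it was at the start of the episode above 0.04 m).
It fails at once if the lower tier is tipped by more than 15 degrees (angle between lower_tier's own z axis and vertical above 0.26 rad).
It fails at once if a bystander (teaspoon, food tin, mug, fork) is moved more than 40 mm (distance of any of teaspoon, bean_tin, table_mug, table_fork from where it was at the start of the episode above 0.04 m).
It also fails if it takes over 42 s, if anything falls off the work surface, if the arm or the gripper's body presses on something with over 40 N, if the wrist force passes 120 N, or if a joint passes its speed limit or range.

## Robot

A 6-joint arm with a two-finger parallel gripper is mounted at the origin on a cart in front of the work surface, level with it; the furniture and walls round the work are solid. World frame = base frame: x ahead of the robot, y to its left, z up, the work surface at z = 0. Lengths are in m, angles in rad, forces in N, time in s.
With the tool pointing down it reaches from about 0.375 to 0.975 m from the base axis. Payload 3.8 kg.
Tool frame: the origin (TCP) lies on the centre line of the jaws, within the pads' length; the fingertips stand 8 mm ahead of it and the grasp point (between the pads) lies 11 mm behind it; z points along the fingers, y is the direction in which the jaws open and shut (so a half turn about z gives the same grasp; the last joint's range is limited). The gripper opens to 85 mm and grips with 20 to 120 N. Pads are 22 mm wide; open, the fingers measure 114 mm over their backs; the gripper's body (76 mm by 85 mm) begins 54 mm behind the grasp point. The pads swing forward as they close: fully open they stand 13 mm farther back than shut.
Start: joints at [-1.369, 0.264, 1.604, -0, 1.274, -0.037], TCP at [0.16, -0.656, 0.239] pointing down, gripper open.
Joint ranges: [-2.63, 2.63], [-0.94, 2.18], [0.31, 2.57], [-1.31, 4.45], [0, 2.66], [-2.55, 2.55]. Speed limits (rad/s): [2.57, 2.57, 3.14, 3.14, 3.14, 3.14].

## Interface

Orientations are given as a rotation vector (axis times angle).
In Python, from workcell import bot gives the robot as it stands.
- The arm moves only by the tool arm_command, never from a script. Its arguments are lists of equal length, an entry for each row: "slide": the shift along the tool's x, y, z in m, a list of three; "angular": the turn, a rotation vector about the tool's x, y, z in degrees, a list of three; "hand": the finger opening in m, from 0 to 0.0854. A call has exactly 8 rows; each row shifts and turns the pose as measured when the row begins, along the tool's axes as they then stand; what a row does not reach is not made up. A row lasts 1/10 s, in which the tool goes at most 50 mm and 8.59 degrees, less where a joint would pass 70% of its speed; a pose out of reach is approached as far as the arm can. A call is refused whole if a number of a shift passes 0.05 or a number of a turn 8.59, either way. A call with a gripper value outside its range is refused whole. The fingers move at their own pace and stop on an object; "squeeze" is the grip in N (left out, the last holds). Time passes only in rows, so rows that do not move let the fingers close, or fill a call up. It gives the time, the measured TCP pose, the force and the opening at its end, in the units of the state.
- bot.read_state(): the state, without advancing time (a new reading comes with each control period).
- bot.read_camera(name): name is "scene" or "top" or "wrist"; returns the picture (480x640x3 uint8, red, green, blue); there is no depth.
- bot.get_calibration(name): a dict with "fx", "fy", "cx", "cy" (pixels), "R" (3x3) and "t" (3): a world point X has camera coordinates R X + t. Camera axes: x right, y down, z forward; pixel columns grow to the right and rows downward; lengths in m; the calibration is good to about 2 mm. The wrist camera is an equidistant fisheye: a pixel r from the principal point sees the ray r / f radians off the axis. A picture is of the moment at which its call begins: read the wrist's pose just before it. get_calibration takes no time and is no camera call; for the wrist camera it gives the pose at the moment of the call.
- bot.finish_job(): hands the job in, once; it reports no verdict.
The state is a dict: "time": time; "q": joint angles; "joint_vel": joint speeds; "joint_torque": joint torques, N m; "tool_pos": TCP position; "tcp_rot": TCP orientation; "wrist_force": force on the tool from outside, world axes, zero at the start; "torque": the same for the moment, N m; "width": opening from 0.0 (shut) to 1.0 (fully open).
Only numpy, scipy, OpenCV 4.12 (cv2) and the standard library are available. Lean on these libraries where they do the work, as an engineer would, in place of code of your own. Each camera call takes 0.05 s, during which the arm holds its last target.

## Working session

There is one attempt and no reset: what is moved stays moved. The work goes in short steps, Python scripts to look and compute and a tool call to move; the robot and the scene stay as the last step left them, time stands still between calls to the robot, and variables do not carry over. Pictures are saved under pics/ and viewed, and the job is handed in when it is done.

Besides the shell and the picture viewer there is one more tool, called after "Emit:" by a JSON object that holds its "op" and its "data". arm_command: Moves the arm, as the interface text tells. Its arguments: {"type":"object","properties":{"slide":{"type":"array","items":{"type":"array","items":{"type":"number"}}},"angular":{"type":"array","items":{"type":"array","items":{"type":"number"}}},"hand":{"type":"array","items":{"type":"number"}},"squeeze":{"type":"number"}},"required":["slide","angular","hand"]}

```bash
mkdir -p pics
python3 - <<'E'
from workcell import bot
import cv2
s=bot.read_state();print(s)
for n in("scene","top","wrist"):
    c=bot.get_calibration(n);print(n,c)
    cv2.imwrite(f"pics/{n}0.png",bot.read_camera(n)[:,:,::-1])
E
```

```text
{'time': 0.0, 'q': array([-1.36888311e+00,  2.64759788e-01,  1.60537770e+00,  4.10411063e-05,
        1.27372238e+00, -3.68961324e-02]), 'joint_vel': array([ 8.98968546e-04, -8.12178181e-06,  3.40405490e-04,  1.71332809e-03,
        2.12299750e-04,  2.87094177e-05]), 'joint_torque': array([ 1.09262321e-03, -5.15113485e+01, -3.67310214e+01,  1.97899544e-05,
        1.30919844e-02, -9.39390475e-06]), 'tool_pos': array([ 0.15953729, -0.65513244,  0.23795556]), 'tcp_rot': array([-3.11697928e+00, -3.73941768e-01,  2.31927353e-04]), 'wrist_force': array([0.40787267, 0.37845055, 0.01780234]), 'torque': array([-0.01243668, -0.04137182,  0.05560767]), 'width': 1.0023543321641915}
scene {'fx': 447.14343457619947, 'fy': 447.14343457619947, 'cx': 318.6874836859333, 'cy': 242.92775161532205, 'R': array([[-0.50233009, -0.86457558,  0.01317384],
       [-0.49895424,  0.27738874, -0.82103602],
       [ 0.70619342, -0.41900424, -0.57072436]]), 't': array([0.13962934, 0.40556066, 0.79088696])}
top {'fx': 436.0369288050147, 'fy': 436.0369288050147, 'cx': 324.84924736011794, 'cy': 242.0848202256366, 'R': array([[ 0.02067187, -0.99951642,  0.02322939],
       [-0.99485278, -0.02286965, -0.09871634],
       [ 0.09919985, -0.02106917, -0.99484445]]), 't': array([-0.16585513,  0.57180254,  1.06224331])}
wrist {'fx': 371.64829954431775, 'fy': 371.64829954431775, 'cx': 320.4246689453171, 'cy': 240.7677105380447, 'R': array([[ 0.23650581, -0.97162681, -0.00252059],
       [-0.93487312, -0.22826477,  0.27185925],
       [-0.26472109, -0.06193986, -0.96233372]]), 't': array([-0.6730726 , -0.03629108,  0.37864377])}
```

View pics/scene0.png

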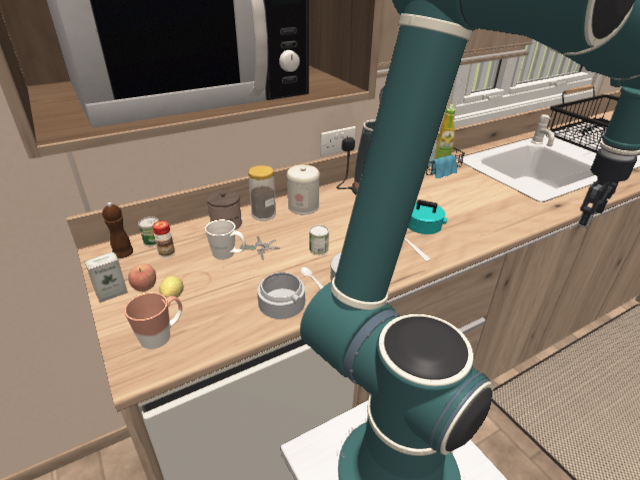

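View pics/top0.png

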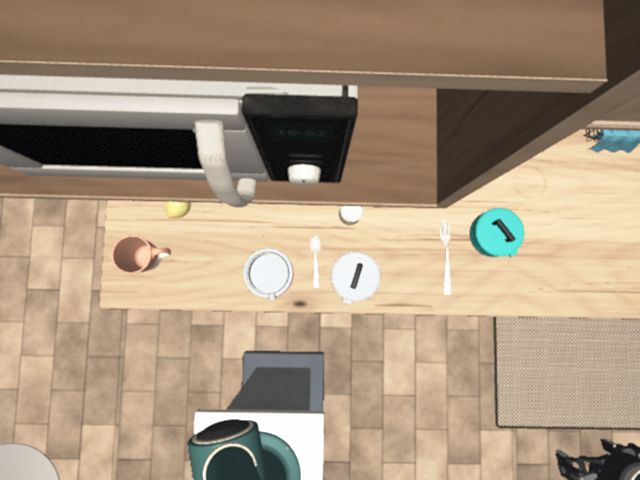

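View pics/wrist0.png

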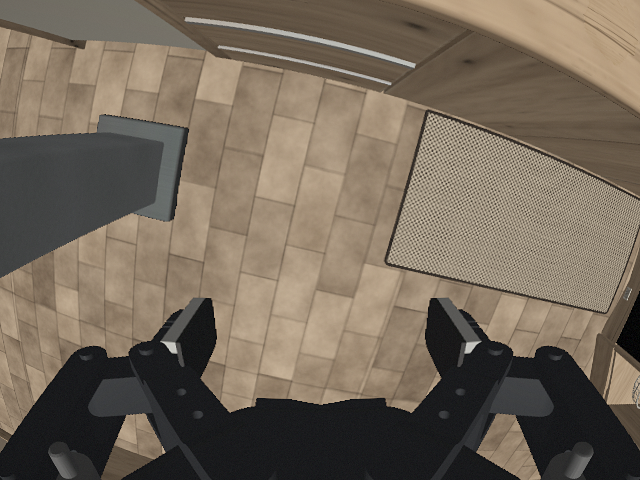

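The top view shows the open lower tier near (268,273) with its key near (272,297). The upper tier is near (356,277), with its ear near (348,301) and a black bar. The teaspoon lies between them, and the fork and the turquoise look-alike are to the right.

```bash
cat > h.py <<'E'
import numpy as np, cv2
from workcell import bot
def ray(c,u,v,fish=False):
    x=(u-c['cx'])/c['fx'];y=(v-c['cy'])/c['fy']
    if fish:
        r=np.hypot(x,y); d=np.array([np.sin(r)*x/max(r,1e-9),np.sin(r)*y/max(r,1e-9),np.cos(r)])
    else: d=np.array([x,y,1.])
    R=np.array(c['R']);t=np.array(c['t'])
    return -R.T@t, R.T@d
def onz(c,u,v,z,fish=False):
    o,d=ray(c,u,v,fish); return o+d*(z-o[2])/d[2]
def proj(c,X,fish=False):
    p=np.array(c['R'])@np.array(X)+np.array(c['t'])
    if fish:
        r=np.hypot(p[0],p[1]);th=np.arctan2(r,p[2]);k=th/max(r,1e-9);return c['cx']+c['fx']*k*p[0],c['cy']+c['fy']*k*p[1]
    return c['cx']+c['fx']*p[0]/p[2],c['cy']+c['fy']*p[1]/p[2]
E
python3 - <<'E'
import cv2
im=cv2.imread('pics/top0.png')[225:325,230:400]
cv2.imwrite('pics/top0z.png',cv2.resize(im,None,fx=4.7,fy=4.7,interpolation=cv2.INTER_CUBIC))
from h import *
c=bot.get_calibration('top')
print('handle',onz(c,356.5,277,.077),'ear',onz(c,348,301,.029),'low',onz(c,268.5,273,.064),'key',onz(c,272,297,.06),'spoon',onz(c,316,262,.0),'tin',onz(c,351,214,.07))
E
```

```text
handle [ 0.48877182 -0.22948904  0.077     ] ear [ 0.43004247 -0.21376567  0.029     ] low [ 0.49415384 -0.01873047  0.064     ] key [ 0.43698455 -0.02860184  0.06      ] spoon [ 0.52651078 -0.13236065  0.        ] tin [ 0.64142644 -0.21469094  0.07      ]
```

View pics/top0z.png

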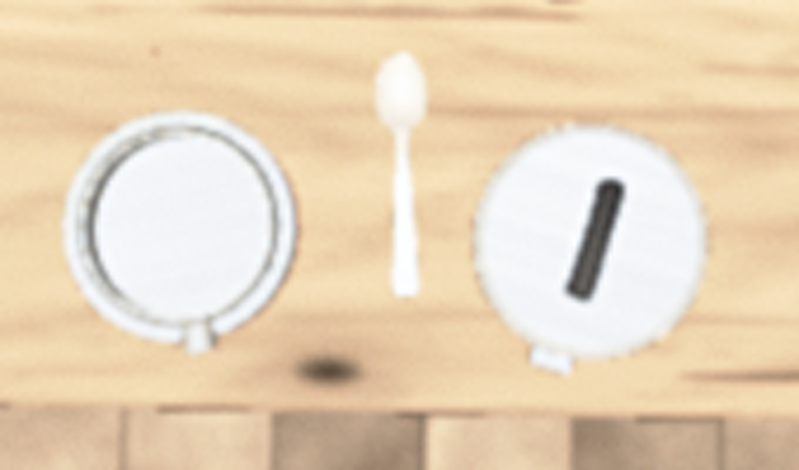

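Run:
```python
from h import *
c=bot.get_calibration('top')
im=cv2.imread('pics/top0.png')
f=lambda x,y:(230+(x+.5)/4.7-.5,225+(y+.5)/4.7-.5)
# handle mask
g=im.max(2); m=np.zeros_like(g); m[255:300,335:380]=(g[255:300,335:380]<140)
ys,xs=np.nonzero(m); w=np.array([onz(c,u,v,.085)[:2] for u,v in zip(xs,ys)]); mu=w.mean(0)
e,V=np.linalg.eigh(np.cov((w-mu).T)); d=V[:,1]; d*=np.sign(d[0]); print('handle',mu,np.degrees(np.arctan2(d[1],d[0])),len(xs),'len',np.ptp((w-mu)@d))
print('lid ctr',onz(c,*f(590,241),.053),'ear',onz(c,*f(551,362),.036))
L=onz(c,*f(180,227),.05); n=onz(c,*f(183,224),.064);K=onz(c,*f(198,341),.06);print('low',L,n,K, np.degrees(np.arctan2(*(L-K)[[1,0]])))
```

```text
handle [ 0.49174793 -0.22819009] -16.7452606619473 132 len 0.0613544984659391
lid ctr [ 0.49192107 -0.22841503  0.053     ] ear [ 0.42869093 -0.21039423  0.036     ]
low [ 0.49471769 -0.01579262  0.05      ] [ 0.49591596 -0.01877365  0.064     ] [ 0.43659185 -0.0279777   0.06      ] 11.839617942852893
```

Emit:
{"op": "arm_command", "data": {"slide": [[0.0,-0.03,0],[0.04,-0.03,0],[0.04,-0.03,0],[0.04,-0.03,0],[0.04,-0.03,0],[0.04,-0.03,0],[0.04,-0.03,0],[0.04,-0.03,0]], "angular": [[0,0,0],[0,0,4],[0,0,4],[0,0,4],[0,0,4],[0,0,4],[0,0,4],[0,0,4]], "hand": [0.0854,0.0854,0.0854,0.0854,0.0854,0.0854,0.0854,0.0854]}}

```text
time: 0.95
tool_pos: [0.4214, -0.4101, 0.2342]
tcp_rot: [-3.107, 0.44, 0.007]
wrist_force: [-0.6, -1.5, 0.4]
width: 0.997
```

Emit:
{"op": "arm_command", "data": {"slide": [[0.003,-0.03,0],[0.003,-0.03,0],[0.003,-0.03,0],[0.003,-0.03,0],[0.003,-0.03,0],[0,-0.03,0],[0,-0.01,0],[0,0,0]], "angular": [[0,0,0],[0,0,0],[0,0,0],[0,0,0],[0,0,0],[0,0,0],[0,0,0],[0,0,0]], "hand": [0.0854,0.0854,0.0854,0.0854,0.0854,0.0854,0.0854,0.0854]}}

```text
time: 1.75
tool_pos: [0.495, -0.2195, 0.232]
tcp_rot: [-3.106, 0.428, 0.01]
wrist_force: [-0.2, -0.5, -0.1]
width: 0.998
```

Run:
```python
from h import *
s=bot.read_state();print(s['tool_pos'],s['tcp_rot'],s['q'])
c=bot.get_calibration('wrist');np.save('w1.npy',c,allow_pickle=True)
cv2.imwrite("pics/wrist1.png",bot.read_camera('wrist')[:,:,::-1])
print('cam',-np.array(c['R']).T@c['t'])
for X in([.4917,-.2282,.085],[.495,-.0165,.05],[.436,-.028,.06]):print(proj(c,X,True))
```

```text
[ 0.4949903  -0.21949111  0.23203475] [-3.10570219  0.42845218  0.00961501] [-0.46597102  0.02118557  1.89303215  0.00437783  1.23526976  1.37755008]
cam [ 0.56097426 -0.23877396  0.36603212]
(np.float64(333.5765743916469), np.float64(225.92988703144204))
(np.float64(127.50958073621544), np.float64(270.9091572627468))
(np.float64(155.12005611376682), np.float64(324.51870626092284))
```

View pics/wrist1.png

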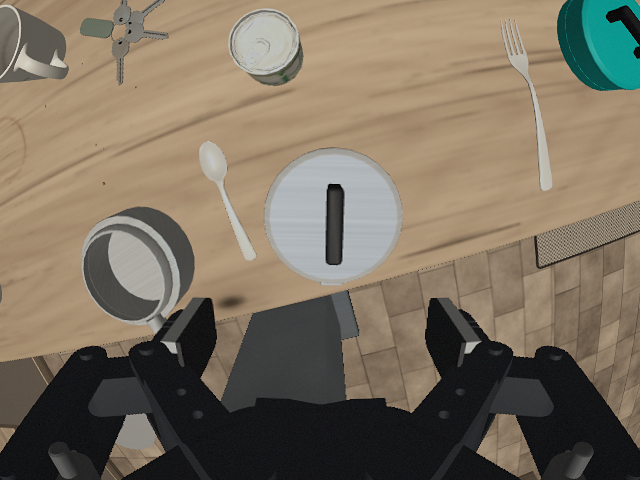

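The wrist view shows the handle bar running from (335,184) to (334,265), within 1–2 px of the prediction. The lower tier is at lower left with its key at about (157,324).

Run:
```python
from h import *
c=np.load('w1.npy',allow_pickle=True).item()
im=cv2.imread('pics/wrist1.png')
g=im.max(2); m=np.zeros_like(g); m[175:275,315:355]=(g[175:275,315:355]<75)
ys,xs=np.nonzero(m)
w=np.array([onz(c,u,v,.085,True)[:2] for u,v in zip(xs,ys)]); mu=(w.max(0)+w.min(0))/2; 
e,V=np.linalg.eigh(np.cov((w-mu).T)); d=V[:,1]; d*=np.sign(d[0]); print('handle',w.mean(0),np.degrees(np.arctan2(d[1],d[0])),np.ptp((w-mu)@d),xs.min(),xs.max(),ys.min(),ys.max())
# overlay of lower-tier hypotheses
L=np.array([.495,-.0168]);yaw=np.radians(10)
z=im.copy()
for r,h,col in((.060,.05,(0,0,255)),(.0525,.064,(0,255,0)),(.049,.064,(255,255,0)),(.06,0,(255,0,255))):
    for a in np.linspace(0,2*np.pi,200):
        p=proj(c,[L[0]+r*np.cos(a),L[1]+r*np.sin(a),h],True)
        cv2.circle(z,(int(round(p[0]*1)),int(round(p[1]))),0,col,-1)
a=im[190:350,60:230];b=z[190:350,60:230]
cv2.imwrite('pics/low1.png',np.hstack([cv2.resize(a,None,fx=2.35,fy=2.35,interpolation=2),cv2.resize(b,None,fx=2.35,fy=2.35,interpolation=0)]))
cv2.imwrite('pics/low1b.png',cv2.resize(a,None,fx=3.7,fy=3.7,interpolation=2))
```

```text
handle [ 0.49292297 -0.22900717] -16.38040023531017 0.06444777086362849 326 343 184 264
```

View pics/low1.png

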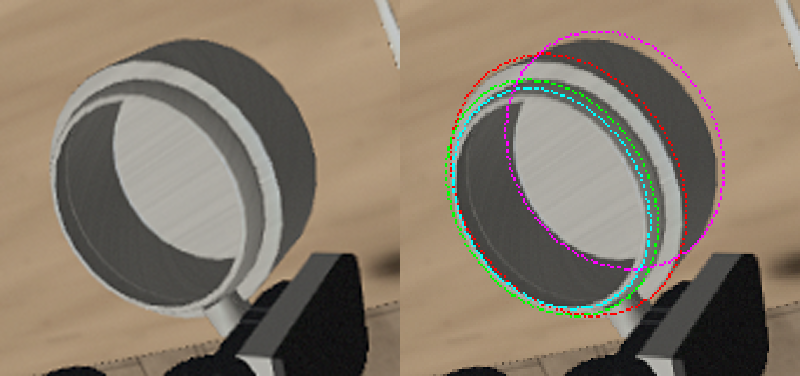

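View pics/low1b.png

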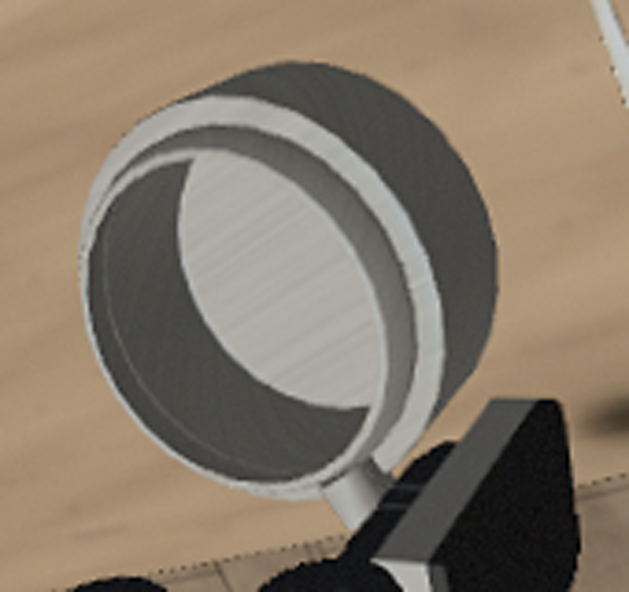

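The wrist look gives the handle at (0.4929,-0.2290) with a bar yaw of about -16.4°. I'll take one centred look at the lower tier and its key before grasping.

Emit:
{"op": "arm_command", "data": {"slide": [[-0.017,-0.025,0],[-0.017,-0.025,0],[-0.017,-0.025,0],[-0.017,-0.025,0],[-0.017,-0.025,0],[-0.017,-0.025,0],[-0.015,-0.02,0],[0,0,0]], "angular": [[0,0,0],[0,0,0],[0,0,0],[0,0,0],[0,0,0],[0,0,0],[0,0,0],[0,0,0]], "hand": [0.0854,0.0854,0.0854,0.0854,0.0854,0.0854,0.0854,0.0854]}}

```text
time: 2.6
tool_pos: [0.4264, -0.0302, 0.2328]
tcp_rot: [-3.108, 0.452, 0.008]
wrist_force: [0.0, -0.1, -0.2]
width: 1.0
```

Run:
```python
from h import *
s=bot.read_state();print(s['time'],s['tool_pos'],s['tcp_rot'],s['q'])
c=bot.get_calibration('wrist');np.save('w2.npy',c,allow_pickle=True)
im=bot.read_camera('wrist')[:,:,::-1].copy()
cv2.imwrite("pics/wrist2.png",im)
L=np.array([.495,-.0168])
p=proj(c,[*L,.05],True);print(p,proj(c,[.436,-.028,.06],True))
u,v=map(int,p);u0=max(u-90,0);v0=max(v-90,0)
z=im.copy()
for r,h,col in((.060,.05,(0,0,255)),(.049,.064,(255,255,0))):
    for a in np.linspace(0,2*np.pi,300):
        q=proj(c,[L[0]+r*np.cos(a),L[1]+r*np.sin(a),h],True)
        cv2.circle(z,(int(round(q[0])),int(round(q[1]))),0,col,-1)
k=slice(v0,v0+190);l=slice(u0,u0+190);print(u0,v0)
cv2.imwrite('pics/low2.png',np.hstack([cv2.resize(a,(400,400),interpolation=2) for a in(im[k,l],z[k,l])]))
```

```text
2.6 [ 0.4264059  -0.03016813  0.23282865] [-3.10829829  0.45238016  0.00832634] [-1.29405175e-01 -2.13348647e-01  2.10457566e+00  6.48255532e-04
  1.25565862e+00  1.73023813e+00]
(np.float64(282.37043526021756), np.float64(144.42248589293553)) (np.float64(314.8852791319691), np.float64(208.04917265941776))
192 54
```

View pics/low2.png

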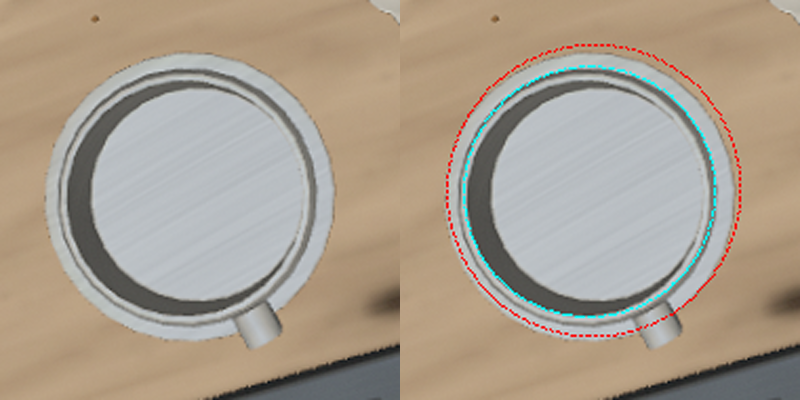

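Run:
```python
from h import *
c=np.load('w2.npy',allow_pickle=True).item()
f=lambda x,y:(192+(x+.5)*190/400-.5,54+(y+.5)*190/400-.5)
o=lambda x,y,z:onz(c,*f(x,y),z,True)[:2]
im=cv2.imread('pics/wrist2.png')
L=o(189.5,197,.05)
pts=np.array([o(x,y,.05) for x,y in((45,197),(334,197),(189,53),(189,341),(88,95),(291,95),(88,299))])
A=np.c_[2*pts,np.ones(len(pts))];s=np.linalg.lstsq(A,(pts**2).sum(1),rcond=None)[0];print('fit',s[:2],np.sqrt(s[2]+s[0]**2+s[1]**2))
N=o((63+315)/2,(71+325)/2,.064)
print(L,N)
for C in(L,s[:2]):
  for z in(.056,.06):
    K=o(264.5,343.5,z);Ki=o(250,309,z);d=C-K;e=Ki-K
    print(K,Ki,np.degrees(np.arctan2(d[1],d[0])),np.degrees(np.arctan2(e[1],e[0])),np.hypot(*d))
```

```text
fit [ 0.49285453 -0.01437572] 0.059163758566714686
[ 0.49279567 -0.01556329] [ 0.49245306 -0.01676713]
[ 0.42726222 -0.02753413] [ 0.44258234 -0.02602431] 10.35195155607262 5.62838283248988 0.06661781241995476
[ 0.42809662 -0.02781808] [ 0.44321966 -0.02632768] 10.725458486508215 5.628382832489876 0.06584941913373357
[ 0.42726222 -0.02753413] [ 0.44258234 -0.02602431] 11.343475368253948 5.62838283248988 0.06689913559259969
[ 0.42809662 -0.02781808] [ 0.44321966 -0.02632768] 11.726834941190528 5.628382832489876 0.06613836703120608
```

Emit:
{"op": "arm_command", "data": {"slide": [[0.017,0.025,0.0],[0.017,0.025,0],[0.017,0.025,0],[0.017,0.025,0],[0.017,0.025,0.01],[0.017,0.025,0.02],[0.018,0.027,0.02],[0,0,0]], "angular": [[0,0,0],[0,0,0],[0,0,0],[0,0,0],[0,0,0],[0,0,0],[0,0,0],[0,0,0]], "hand": [0.0854,0.0854,0.0854,0.0854,0.0854,0.0854,0.0854,0.0854]}}

```text
time: 3.45
tool_pos: [0.4953, -0.2601, 0.1836]
tcp_rot: [3.098, -0.464, 0.006]
wrist_force: [0.5, 0.8, -0.2]
width: 0.997
```

```bash
cat >> h.py <<'E'
from scipy.spatial.transform import Rotation as Ro
def rep(x,y,z,yaw):
    s=bot.read_state();R=Ro.from_rotvec(s['tcp_rot']).as_matrix()
    print('t',s['time'],s['tool_pos'].round(4),'yaw',np.degrees(np.arctan2(R[1,0],R[0,0])).round(2),'z',R[:,2].round(4),'F',s['wrist_force'].round(1),'w',s['width'])
    d=np.array([x,y,z])-s['tool_pos'];print('tool delta',(R.T@d).round(4))
    T=Ro.from_euler('z',yaw,degrees=True).as_matrix()@np.diag([1,-1,-1.])
    print('turn',np.degrees(Ro.from_matrix(R.T@T).as_rotvec()).round(2))
E
python3 -c "
from h import *
rep(.4925,-.2288,.068,-16.5)"
```

```text
t 3.45 [ 0.4953 -0.2601  0.1836] yaw -17.03 z [ 0.0024 -0.0099 -0.9999] F [ 0.5  0.8 -0.2] w 0.9966846896720417
tool delta [-0.0125 -0.0301  0.1153]
turn [ 0.5  -0.29 -0.53]
```

Emit:
{"op": "arm_command", "data": {"slide": [[-0.004,-0.01,0.0],[-0.004,-0.01,0.01],[-0.004,-0.01,0.02],[0,0,0.02],[0,0,0],[0,0,0],[0,0,0],[0,0,0]], "angular": [[0.5,0,-0.5],[0,0,0],[0,0,0],[0,0,0],[0,0,0],[0,0,0],[0,0,0],[0,0,0]], "hand": [0.0854,0.0854,0.0854,0.0854,0.0854,0.0854,0.0854,0.0854]}}

```text
time: 4.25
tool_pos: [0.4921, -0.2244, 0.1351]
tcp_rot: [3.108, -0.451, 0.015]
wrist_force: [0.3, -1.0, 0.4]
width: 0.998
```

```bash
python3 -c "
from h import *
rep(.4925,-.2288,.068,-16.5)"
```

```text
t 4.25 [ 0.4921 -0.2244  0.1351] yaw -16.51 z [ 0.0092 -0.0019 -1.    ] F [ 0.3 -1.   0.4] w 0.9978428011947352
tool delta [0.001  0.0042 0.0672]
turn [-0.05 -0.53 -0.01]
```

Emit:
{"op": "arm_command", "data": {"slide": [[0.001,0.004,0.01],[0,0,0.01],[0,0,0.01],[0,0,0.01],[0,0,0.01],[0,0,0.01],[0,0,0],[0,0,0]], "angular": [[0,-0.5,0],[0,0,0],[0,0,0],[0,0,0],[0,0,0],[0,0,0],[0,0,0],[0,0,0]], "hand": [0.0854,0.0854,0.0854,0.0854,0.0854,0.0854,0.0854,0.0854]}}

```text
time: 5.05
tool_pos: [0.4924, -0.2295, 0.0701]
tcp_rot: [-3.108, 0.452, -0.001]
wrist_force: [-0.6, 0.1, -0.7]
width: 0.999
```

```bash
python3 -c "
from h import *
rep(.4925,-.2288,.068,-16.5)
cv2.imwrite('pics/wrist3.png',bot.read_camera('wrist')[:,:,::-1])"
```

```text
t 5.05 [ 0.4924 -0.2295  0.0701] yaw -16.56 z [ 5.e-04  6.e-04 -1.e+00] F [-0.6  0.1 -0.7] w 0.9991309012006018
tool delta [-0.0001 -0.0007  0.0021]
turn [-0.04 -0.02 -0.06]
```

View pics/wrist3.png

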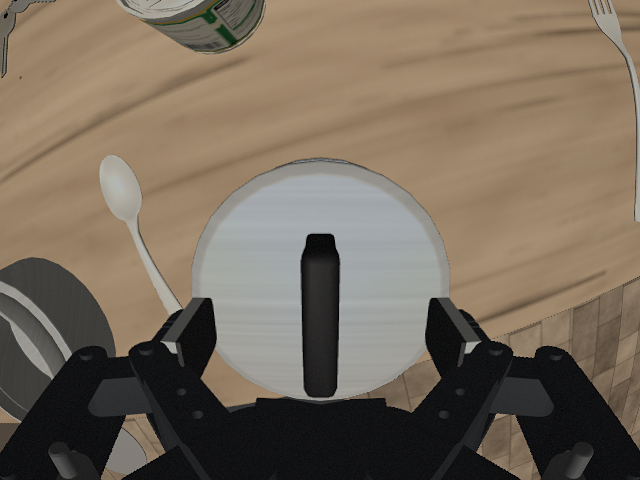

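The handle sits midway between the open fingers, at u≈320, so I'm closing.

Emit:
{"op": "arm_command", "data": {"slide": [[0,0,0.001],[0,0,0],[0,0,0],[0,0,0],[0,0,0],[0,0,0],[0,0,0],[0,0,0]], "angular": [[0,0,0],[0,0,0],[0,0,0],[0,0,0],[0,0,0],[0,0,0],[0,0,0],[0,0,0]], "hand": [0.04,0,0,0,0,0,0,0], "squeeze": 60}}

```text
time: 5.9
tool_pos: [0.4938, -0.2299, 0.0712]
tcp_rot: [3.109, -0.452, 0.007]
wrist_force: [1.0, 0.9, -0.9]
width: 0.149
```

```bash
python3 -c "
from h import *
rep(.4925,-.2288,.068,-16.5)
cv2.imwrite('pics/wrist4.png',bot.read_camera('wrist')[:,:,::-1])"
```

```text
t 5.9 [ 0.4938 -0.2299  0.0712] yaw -16.56 z [ 4.1e-03 -9.0e-04 -1.0e+00] F [ 1.   0.9 -0.9] w 0.14880312856095357
tool delta [-0.0016 -0.0007  0.0032]
turn [-0.02 -0.24 -0.06]
```

View pics/wrist4.png

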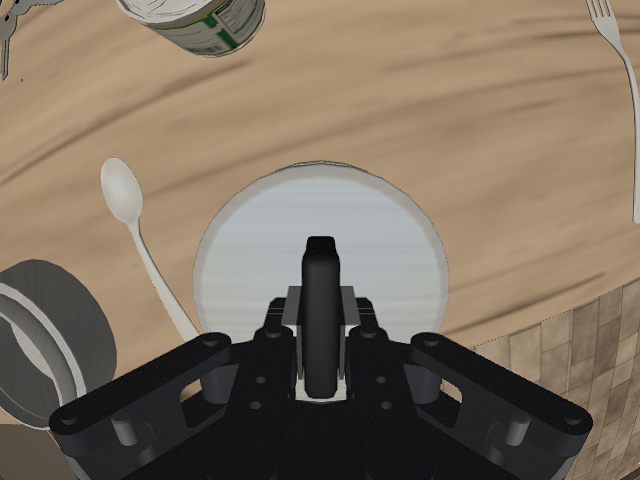

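The fingers stopped on the bar at 12.7 mm, so it's gripped. Lifting.

Emit:
{"op": "arm_command", "data": {"slide": [[0,0,-0.008],[0,0,-0.015],[0,0,-0.02],[0,0,-0.02],[0,0,-0.02],[0,0,-0.015],[0,0,0],[0,0,0]], "angular": [[0,0,0],[0,0,0],[0,0,0],[0,0,0],[0,0,0],[0,0,0],[0,0,0],[0,0,0]], "hand": [0,0,0,0,0,0,0,0]}}

```text
time: 6.75
tool_pos: [0.4866, -0.2267, 0.1669]
tcp_rot: [-3.104, 0.452, 0.019]
wrist_force: [-0.3, -0.1, -5.2]
width: 0.15
```

```bash
python3 -c "
from h import *
rep(.494,-.0165,.17,10.5)
cv2.imwrite('pics/wrist5.png',bot.read_camera('wrist')[:,:,::-1])"
```

```text
t 6.75 [ 0.4866 -0.2267  0.1669] yaw -16.56 z [-0.0115  0.0066 -0.9999] F [-0.3 -0.1 -5.2] w 0.14992627574236092
tool delta [-0.0529 -0.2036 -0.0018]
turn [ -0.34   0.68 -27.06]
```

View pics/wrist5.png

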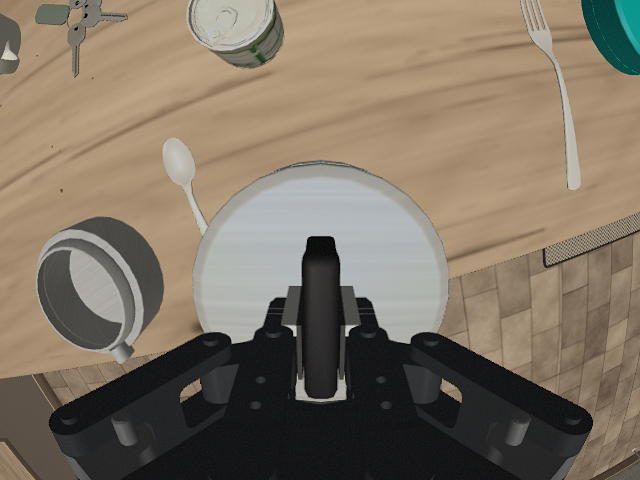

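Emit:
{"op": "arm_command", "data": {"slide": [[-0.002,-0.01,0],[-0.005,-0.02,0],[-0.003,-0.024,0],[-0.001,-0.024,0],[0,-0.024,0],[0.001,-0.024,0],[0.002,-0.015,0],[0,0,0]], "angular": [[0,0.7,-2],[0,0,-4],[0,0,-4],[0,0,-4],[0,0,-4],[0,0,-4],[0,0,-3],[0,0,0]], "hand": [0,0,0,0,0,0,0,0]}}

```text
time: 7.6
tool_pos: [0.4838, -0.0734, 0.1569]
tcp_rot: [-3.117, -0.272, 0.02]
wrist_force: [-0.7, -0.7, -5.2]
width: 0.147
```

```bash
python3 -c "
from h import *
rep(.494,-.0165,.17,10.5)"
```

```text
t 7.6 [ 0.4838 -0.0734  0.1569] yaw 9.97 z [-0.0135  0.0113 -0.9998] F [-0.7 -0.7 -5.2] w 0.1471933551058566
tool delta [ 0.0197 -0.0545 -0.0126]
turn [-0.77  0.65 -0.54]
```

Emit:
{"op": "arm_command", "data": {"slide": [[0.004,-0.006,-0.005],[0.004,-0.012,-0.004],[0.004,-0.012,-0.002],[0.004,-0.012,-0.001],[0.003,-0.008,-0.001],[0,-0.004,0],[0,0,0],[0,0,0]], "angular": [[-0.4,0.4,-0.5],[-0.4,0.3,0],[0,0,0],[0,0,0],[0,0,0],[0,0,0],[0,0,0],[0,0,0]], "hand": [0,0,0,0,0,0,0,0]}}

```text
time: 8.4
tool_pos: [0.4919, -0.0133, 0.1686]
tcp_rot: [3.127, 0.287, -0.002]
wrist_force: [0.1, -0.6, -4.9]
width: 0.146
```

```bash
python3 -c "
from h import *
rep(.494,-.0165,.17,10.5)
for n in('top','scene','wrist'): cv2.imwrite(f'pics/{n}6.png',bot.read_camera(n)[:,:,::-1])
im=cv2.imread('pics/top6.png')[225:325,230:400]
im2=cv2.imread('pics/scene6.png')[200:340,180:420]
cv2.imwrite('pics/top6z.png',cv2.resize(im,None,fx=4.7,fy=4.7,interpolation=2))
cv2.imwrite('pics/scene6z.png',cv2.resize(im2,None,fx=3.3,fy=3.3,interpolation=2))
"
```

```text
t 8.4 [ 0.4919 -0.0133  0.1686] yaw 10.49 z [-0.0012 -0.0012 -1.    ] F [ 0.1 -0.6 -4.9] w 0.14592896432158817
tool delta [ 0.0015  0.0035 -0.0014]
turn [ 0.05  0.08 -0.01]
```

View pics/top6z.png

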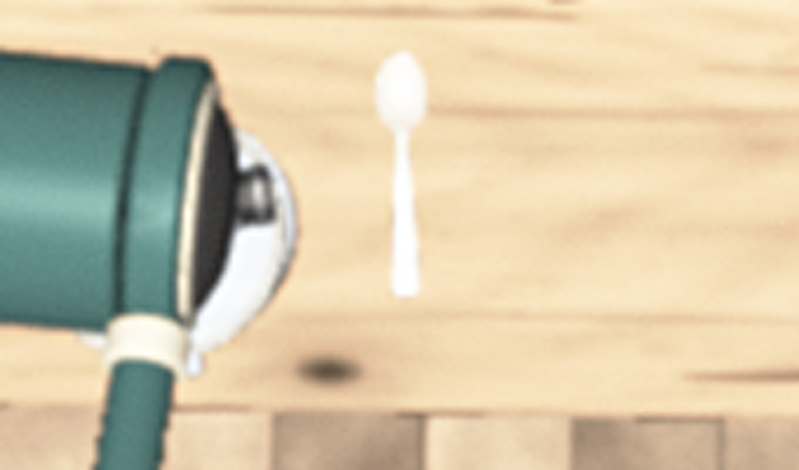

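View pics/scene6z.png

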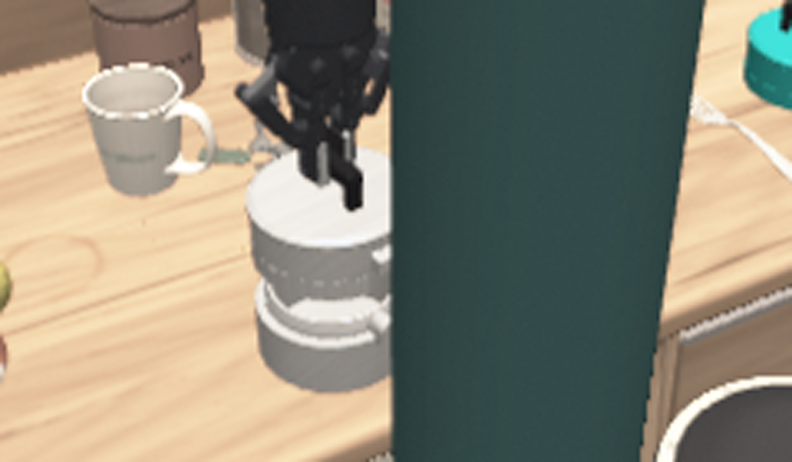

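View pics/wrist6.png

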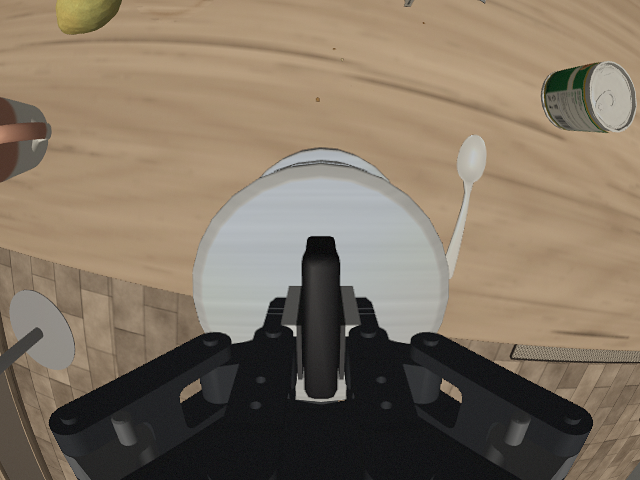

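The wrist view shows the lower tier's rim peeking out behind the held tier, centred about 3 mm to the right, which agrees with the computed correction. The scene view shows the ear above the key. I'll correct and come down part-way.

Emit:
{"op": "arm_command", "data": {"slide": [[0.001,0.002,0.004],[0.001,0.002,0.006],[0,0,0.008],[0,0,0.004],[0,0,0],[0,0,0],[0,0,0],[0,0,0]], "angular": [[0,0,0],[0,0,0],[0,0,0],[0,0,0],[0,0,0],[0,0,0],[0,0,0],[0,0,0]], "hand": [0,0,0,0,0,0,0,0]}}

```text
time: 9.35
tool_pos: [0.494, -0.0187, 0.1435]
tcp_rot: [3.128, 0.283, -0.005]
wrist_force: [-0.1, 0.8, -5.0]
width: 0.147
```

```bash
python3 -c "
from h import *
rep(.494,-.0163,.121,10.5)
for n in('scene','wrist'): cv2.imwrite(f'pics/{n}7.png',bot.read_camera(n)[:,:,::-1])
im2=cv2.imread('pics/scene7.png')[230:330,240:320]
im3=cv2.imread('pics/wrist7.png')[130:300,180:460]
cv2.imwrite('pics/7z.png',np.hstack([cv2.resize(im2,(320,400),interpolation=2),cv2.resize(im3,(480,400))]))
"
```

```text
t 9.35 [ 0.494  -0.0187  0.1435] yaw 10.34 z [-0.0033 -0.0011 -1.    ] F [-0.1  0.8 -5. ] w 0.14666019043271172
tool delta [ 0.0005 -0.0023  0.0225]
turn [ 0.03  0.2  -0.16]
```

View pics/7z.png

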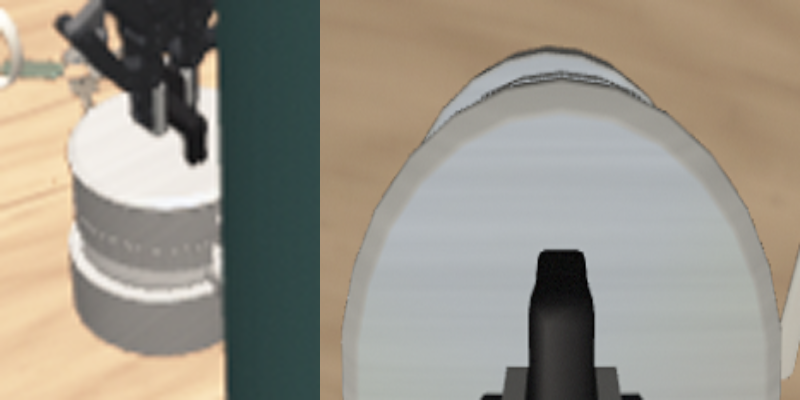

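The lower rim now shows about 2 mm to the left, which matches the computed -2.3 mm in y. I'll correct that and lower gently.

Emit:
{"op": "arm_command", "data": {"slide": [[0.0005,-0.002,0.0],[0,0,0.002],[0,0,0.003],[0,0,0.003],[0,0,0.002],[0,0,0],[0,0,0],[0,0,0]], "angular": [[0,0.2,0],[0,0,0],[0,0,0],[0,0,0],[0,0,0],[0,0,0],[0,0,0],[0,0,0]], "hand": [0,0,0,0,0,0,0,0]}}

```text
time: 10.25
tool_pos: [0.4944, -0.0163, 0.1329]
tcp_rot: [3.128, 0.284, 0.002]
wrist_force: [0.6, 0.3, -5.5]
width: 0.152
```

```bash
python3 -c "
from h import *
rep(.494,-.0163,.121,10.5)
"
```

```text
t 10.25 [ 0.4944 -0.0163  0.1329] yaw 10.36 z [ 1.2e-03 -5.0e-04 -1.0e+00] F [ 0.6  0.3 -5.5] w 0.15248983642577596
tool delta [-0.0004 -0.      0.0119]
turn [ 0.04 -0.06 -0.14]
```

The underside is at about 62 mm, already below the tops of the neck and key, with no extra force. Continuing down.

Emit:
{"op": "arm_command", "data": {"slide": [[0,0,0.001],[0,0,0.002],[0,0,0.002],[0,0,0.002],[0,0,0.002],[0,0,0.001],[0,0,0],[0,0,0]], "angular": [[0,0,0],[0,0,0],[0,0,0],[0,0,0],[0,0,0],[0,0,0],[0,0,0],[0,0,0]], "hand": [0,0,0,0,0,0,0,0]}}

```text
time: 11.05
tool_pos: [0.4951, -0.0163, 0.1224]
tcp_rot: [3.128, 0.283, 0.004]
wrist_force: [0.0, 1.4, -4.9]
width: 0.145
```

```bash
python3 -c "
from h import *
rep(.494,-.0163,.121,10.5)
"
```

```text
t 11.05 [ 0.4951 -0.0163  0.1224] yaw 10.35 z [ 2.5e-03 -4.0e-04 -1.0e+00] F [ 0.   1.4 -4.9] w 0.1453899357243161
tool delta [-0.001  -0.0002  0.0014]
turn [ 0.05 -0.14 -0.15]
```

Emit:
{"op": "arm_command", "data": {"slide": [[-0.0005,0,0.001],[0,0,0.001],[0,0,0.001],[0,0,0],[0,0,0],[0,0,0],[0,0,0],[0,0,0]], "angular": [[0,-0.2,0],[0,0,0],[0,0,0],[0,0,0],[0,0,0],[0,0,0],[0,0,0],[0,0,0]], "hand": [0,0,0,0,0,0,0,0]}}

```text
time: 11.85
tool_pos: [0.4952, -0.0164, 0.1212]
tcp_rot: [3.128, 0.283, 0.0]
wrist_force: [-0.9, 0.7, -2.1]
width: 0.143
```

```bash
python3 -c "
from h import *
rep(.494,-.0163,.121,10.5)
"
```

```text
t 11.85 [ 0.4952 -0.0164  0.1212] yaw 10.34 z [ 3.0e-04 -1.1e-03 -1.0e+00] F [-0.9  0.7 -2.1] w 0.14252186489192034
tool delta [-0.0012 -0.0003  0.0002]
turn [ 0.07 -0.   -0.16]
```

Contact begins at exactly the seated height. Pressing a touch more.

Emit:
{"op": "arm_command", "data": {"slide": [[0,0,0.001],[0,0,0.001],[0,0,0],[0,0,0],[0,0,0],[0,0,0],[0,0,0],[0,0,0]], "angular": [[0,0,0],[0,0,0],[0,0,0],[0,0,0],[0,0,0],[0,0,0],[0,0,0],[0,0,0]], "hand": [0,0,0,0,0,0,0,0]}}

```text
time: 12.65
tool_pos: [0.4953, -0.0164, 0.1212]
tcp_rot: [3.128, 0.283, -0.0]
wrist_force: [-1.5, 0.2, -0.3]
width: 0.148
```

```bash
python3 -c "
from h import *
rep(.494,-.0163,.121,10.5)
for n in('scene','wrist'): cv2.imwrite(f'pics/{n}8.png',bot.read_camera(n)[:,:,::-1])
im2=cv2.imread('pics/scene8.png')[230:330,240:320]
im3=cv2.imread('pics/wrist8.png')[130:300,180:460]
cv2.imwrite('pics/8z.png',np.hstack([cv2.resize(im2,(320,400),interpolation=2),cv2.resize(im3,(480,400))]))
"
```

```text
t 12.65 [ 0.4953 -0.0164  0.1212] yaw 10.35 z [-1.0e-04 -1.2e-03 -1.0e+00] F [-1.5  0.2 -0.3] w 0.14825171088316835
tool delta [-0.0013 -0.0003  0.0002]
turn [ 0.07  0.02 -0.15]
```

View pics/8z.png

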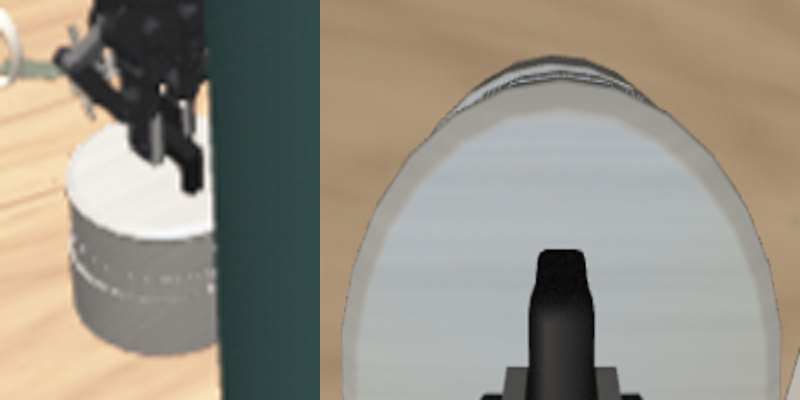

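Run:
```python
from h import *
c=bot.get_calibration('wrist')
f=lambda x,y:(180+(x-320+.5)*280/480-.5,130+(y+.5)*170/400-.5)
R=Ro.from_rotvec(bot.read_state()['tcp_rot']).as_matrix();t=bot.read_state()['tool_pos']
for n,x,y,z in(('lower shoulder edge',557,63,.05),('lower dark edge(base?)',557,56,.0),('upper skirt/step',562,74,.05),('lid edge',562,84,.053+.05)):
    p=onz(c,*f(x,y),z,True); print(n,p.round(4),'tool x,y rel',(R.T@(p-t))[:2].round(4))
```

```text
lower shoulder edge [ 0.5519 -0.0042  0.05  ] tool x,y rel [ 0.0579 -0.0019]
lower dark edge(base?) [ 0.5514 -0.004   0.    ] tool x,y rel [ 0.0575 -0.0023]
upper skirt/step [ 0.5496 -0.0062  0.05  ] tool x,y rel [ 0.0553 -0.0003]
lid edge [ 0.5511 -0.0058  0.103 ] tool x,y rel [ 0.0568 -0.0004]
```

The weight has transferred (wrist Fz about 0), the tier is at the seated height, and it's centred within about 2 mm. Releasing and backing off.

Emit:
{"op": "arm_command", "data": {"slide": [[0,0,0],[0,0,0],[0,0,0],[0,0,0],[0,0,0],[0,0,-0.01],[0,0,-0.02],[0,0,-0.02]], "angular": [[0,0,0],[0,0,0],[0,0,0],[0,0,0],[0,0,0],[0,0,0],[0,0,0],[0,0,0]], "hand": [0.03,0.0854,0.0854,0.0854,0.0854,0.0854,0.0854,0.0854]}}

```text
time: 13.55
tool_pos: [0.4948, -0.0165, 0.1717]
tcp_rot: [3.128, 0.283, -0.004]
wrist_force: [0.5, -0.0, -1.0]
width: 0.999
```

Emit:
{"op": "arm_command", "data": {"slide": [[0,0,-0.02],[0,0.02,-0.02],[0,0.03,-0.01],[0,0.03,-0.005],[0,0.03,0],[0,0.03,0],[0,0.02,0],[0,0,0]], "angular": [[0,0,0],[0,0,0],[0,0,0],[0,0,0],[0,0,0],[0,0,0],[0,0,0],[0,0,0]], "hand": [0.0854,0.0854,0.0854,0.0854,0.0854,0.0854,0.0854,0.0854]}}

```text
time: 14.35
tool_pos: [0.5288, -0.1796, 0.2421]
tcp_rot: [3.122, 0.288, 0.021]
wrist_force: [0.4, 0.3, 0.6]
width: 0.998
```

```bash
python3 -c "
from h import *
rep(.494,-.0163,.121,10.5)
for n in('scene','wrist','top'): cv2.imwrite(f'pics/{n}9.png',bot.read_camera(n)[:,:,::-1])
im2=cv2.imread('pics/scene9.png')[230:330,240:320]
im3=cv2.imread('pics/top9.png')[225:325,210:330]
cv2.imwrite('pics/9z.png',np.hstack([cv2.resize(im2,(320,400),interpolation=2),cv2.resize(im3,(480,400),interpolation=2)]))
"
```

```text
t 14.35 [ 0.5288 -0.1796  0.2421] yaw 10.55 z [ 0.0138 -0.0053 -0.9999] F [0.4 0.3 0.6] w 0.9975735002644271
tool delta [-0.0058 -0.1678  0.1197]
turn [ 0.44 -0.72  0.05]
```

View pics/9z.png

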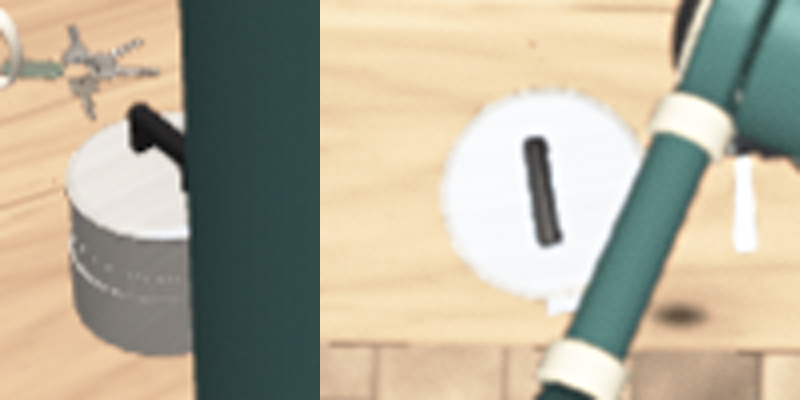

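View pics/wrist9.png

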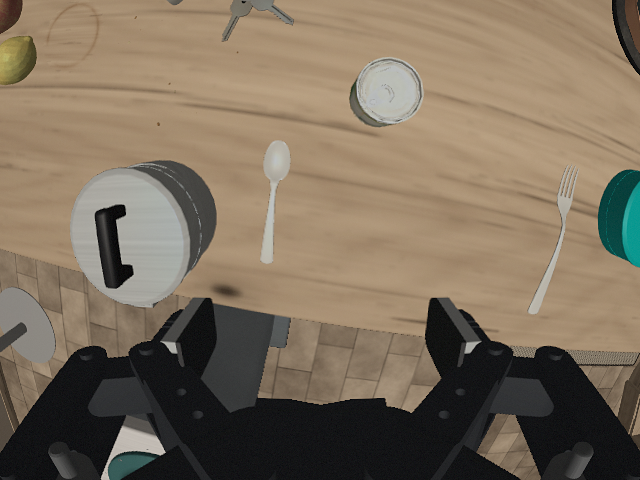

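Both views show the stack flush, with the bar and ear in line with the key. I'll do one quick height and level check, let the arm settle, then hand in.

Emit:
{"op": "arm_command", "data": {"slide": [[0,0,0],[0,0,0],[0,0,0],[0,0,0],[0,0,0],[0,0,0],[0,0,0],[0,0,0]], "angular": [[0,0,0],[0,0,0],[0,0,0],[0,0,0],[0,0,0],[0,0,0],[0,0,0],[0,0,0]], "hand": [0.0854,0.0854,0.0854,0.0854,0.0854,0.0854,0.0854,0.0854]}}

```text
time: 15.3
tool_pos: [0.5275, -0.1724, 0.2414]
tcp_rot: [3.124, 0.3, 0.018]
wrist_force: [0.3, 0.1, -0.4]
width: 1.0
```

Run:
```python
from h import *
from scipy.optimize import least_squares
def bar(n,fish,box,thr):
    c=bot.get_calibration(n);im=bot.read_camera(n)
    g=im.max(2);x0,x1,y0,y1=box
    m=(g[y0:y1,x0:x1]<thr).astype(np.uint8);k,l,st,ce=cv2.connectedComponentsWithStats(m)
    i=1+np.argmax(st[1:,4]);ys,xs=np.nonzero(l==i)
    w=np.array([onz(c,u+x0-0,v,.135,fish)[:2] for u,v in zip(xs,ys+y0)])
    mu=w.mean(0);e,V=np.linalg.eigh(np.cov((w-mu).T));d=V[:,1]*np.sign(V[0,1])
    print(n,len(xs),mu.round(4),np.degrees(np.arctan2(d[1],d[0])).round(1),np.ptp((w-mu)@d).round(4))
bar('top',False,(255,285,250,295),130)
c=bot.get_calibration('wrist');im=bot.read_camera('wrist')[:,:,::-1]
cv2.imwrite('pics/10.png',cv2.resize(im[130:330,50:250],(600,600),interpolation=2))
rep(.494,-.0163,.121,10.5)
```

```text
top 141 [ 0.494  -0.0182] 10.5 0.0593
t 15.4 [ 0.5275 -0.1725  0.2413] yaw 10.96 z [ 0.0118 -0.0022 -0.9999] F [ 0.1 -0.2  0. ] w 0.9998792303025047
tool delta [-0.0045 -0.1602  0.1196]
turn [ 0.25 -0.64  0.46]
```

View pics/10.png

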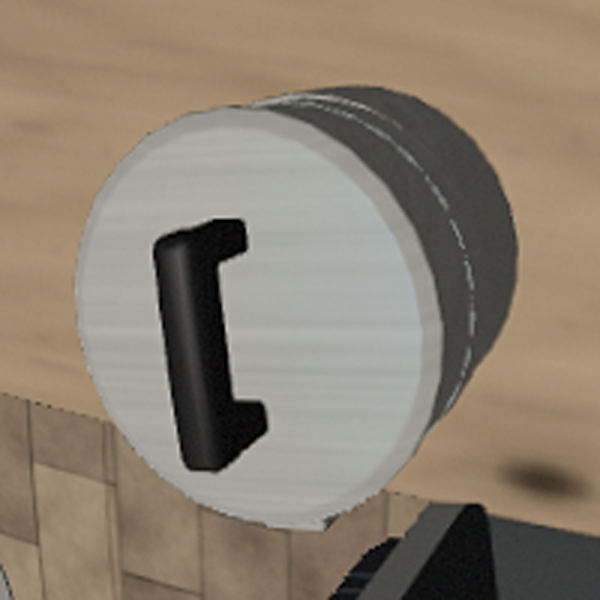

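The tier is seated with only a hairline step at the joint. The top camera gives the bar at (0.494,-0.018) with a yaw of 10.5°, as intended.

```bash
python3 -c "
from workcell import bot
print(bot.finish_job())"
```

```text
the job is handed in; nothing more can be done
None
```

The upper tier is on the lower tier, released, and the job is handed in at about 15.4 s of the 42 s allowed; no verdict was reported. I gripped it by the bar handle, carried it across with a 27° turn to line the notch up with the key, and held it until it was down.

**Seating:**
- First contact came at TCP z = 0.1212 m, against 0.1212 m expected from the grasp height plus the 50 mm shoulder.
- The wrist force then fell from about -5 N to -0.3 N while the tier was still held, so the lower tier was carrying the weight before I let go.

**Alignment:**
- After release, the top camera put the bar at (0.494, -0.018) with a yaw of 10.5°. The lower tier was estimated at (0.493–0.495, -0.016) with a yaw of about 10–11°.
- The wrist picture shows the joint closed to a hairline on the side it could see.
- Level was judged only from the pictures and the seated height. The arm hid part of the ear side, so I did not see the notch over the key directly after release.

**Disagreements:** The wrist and top cameras differed by 1–2 mm on the lower tier's centre. One estimate of the key direction, taken from its edges alone, gave 5.6° instead of 10.5°, and I left it out as less reliable. The last wrist view before release put the lower tier about 2 mm off the held one, within the 7 mm allowed.

**Bystanders:** The teaspoon, tin and fork look undisturbed in the last wrist picture. The mug was out of that view and I did not check it at the end.

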